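Clear the swarf off a drilled cavity lid, then hold the test rod centred in its port

ROBOT

A 6-joint arm with a two-finger parallel gripper is mounted at the origin on a cart in front of the work surface, level with it; the furniture and walls round the work are solid. World frame = base frame: x ahead of the robot, y to its left, z up, the work surface at z = 0. Lengths are in m, angles in rad, forces in N, time in s.
With the tool pointing down it reaches from about 0.35 to 0.975 m from the base axis. Payload 7.1 kg.
Tool frame: the origin (TCP) lies midway between the tips of the shut fingers; the grasp point (between the pads) lies 19 mm behind it; z points along the fingers, x is the direction in which the jaws open and shut, and the axes are right-handed (so a half turn about z gives the same grasp; the last joint's range is limited). The gripper opens to 88 mm and grips with 3 to 60 N. Pads are 20 mm wide; open, the fingers measure 115 mm over their backs; the gripper's body (75 mm by 178 mm) begins 61 mm behind the grasp point.
Start: joints at [1.089, 0.423, 1.63, -0, 1.089, -0.019], TCP at [0.279, 0.559, 0.223] pointing down, gripper open.
Joint ranges: [-3, 3], [-0.9, 2.11], [0.09, 2.58], [-1.31, 4.45], [0.11, 2.69], [-2.54, 2.54]. Speed limits (rad/s): [2.39, 2.39, 3.01, 3.14, 3.14, 3.14].

INTERFACE

Orientations are given as a unit quaternion [w, x, y, z].
In Python, from station import move_pose, movel, movej, command_gripper, wait, inverse_kinematics, read_camera, camera_info, MotionError, job_done, get_time, get_joint_pos, get_qvel, get_effort, get_tcp_pos, get_ee_rot, get_ft_force, get_ft_torque, get_grip_width gives the robot as it stands. Calls block until the motion is done:
- move_pose(position, orientation): joint-space move of the TCP to a pose.
- movel(position, frame=None, v=0.15, until_force=None): straight line of the TCP; frame=None keeps the orientation; v is the mean speed in m/s. With until_force (N) it stops when the force on the tool has changed by that much, and returns True; else False.
- movej(angles): joint-space move.
- command_gripper(opening): opening from 0.0 (shut) to 1.0 (fully open); the grip force is fixed at half the most; returns when the fingers have stopped.
- wait(seconds).
- inverse_kinematics(position, orientation): joint angles nearest the present ones, or None.
- read_camera(name): name is "side" or "top" or "wrist"; returns the picture (420x560x3 uint8, red, green, blue); there is no depth.
- camera_info(name): a dict with "intrinsics" (3x3 intrinsics, pixels), "T" (4x4, takes a point from camera to world coordinates); the wrist camera has in their place "tool_from_camera" (4x4, takes a point from camera to tool coordinates, whose origin is the TCP and whose axes are the tool frame's). Camera axes: x right, y up, looking along -z (the intrinsics and any distortion apply to the point x, -y, -z); pixel columns grow to the right and rows downward; lengths in m; the calibration is good to about 2 mm. A picture is of the moment at which its call begins: read the wrist's pose just before it. camera_info takes no time and is no camera call.
A pose or a line that the arm cannot do raises MotionError and nothing moves.
- job_done(): hands the job in, once; it reports no verdict.
Readings, each from a call of its own:
- get_time(): time.
- get_joint_pos(): joint angles.
- get_qvel(): joint speeds.
- get_effort(): joint torques, N m.
- get_tcp_pos(): TCP position.
- get_ee_rot(): TCP orientation.
- get_ft_force(): force on the tool from outside, world axes, zero at the start.
- get_ft_torque(): the same for the moment, N m.
- get_grip_width(): opening from 0.0 (shut) to 1.0 (fully open).
Only numpy, scipy, OpenCV 4.12 (cv2) and the standard library are available. Lean on these libraries where they do the work, as an engineer would, in place of code of your own. Each camera call takes 0.05 s, during which the arm holds its last target. There are 200 camera calls.

TASK

The lid of the aluminium resonator box has just been drilled and swarf lies beside the open port: with the scraper block, not the fingers, sweep all four curls off the lid, away from the port, into the steel tray, and stand the scraper back upright on the bench. Then take the test rod out of its stand and lower it upright through the port, without ever touching the box, until the black ring round the rod is level with the top of the lid. Finish holding it there, still, centred in the port and hanging free; do not let go, and leave the caliper and the small screwdriver alone.

Things in the scene. Friction and masses are not known exactly. Their poses are not given: they have to be found in the camera images.
- cavity: closed aluminium box fixed to the bench; flat lid 84 (x) by 160 mm (y), top 50 mm up, screws flush; foot flange 112 mm wide; two brass connectors stick out 14 mm on its -x side. Origin: centre of its underside. The port is near its -y end, the tray at its +y end; the curls lie on the lid from y = -12 to +61 mm, x within 33 mm. Its yaw varies by about 0.3 rad either way
- port (a point): centre of the open port at the level of the lid's top: a round hole 20 mm across through the 10 mm thick lid, at x = 0, y = -48 mm of the box, with a thin dark scribed ring round it. Below it the box is empty down to its floor, 45 mm below the lid's top. Axes as the box's
- swarf_tray: open sheet-steel tray, 126 (x) by 100 (y) by 24 mm high, walls 2 mm, with a dark rubber liner (floor 7 mm up), fixed against the +y end of the box, axes parallel to the box's. Its rim is 26 mm lower than the lid's top. Origin at the centre of its underside
- chip_0: loose drill curl of aluminium, 20 mm long and 8 mm thick, lying on the lid; origin at its middle (4 mm above what it lies on), x along its length. It slides rather than rolls
- chip_1: another such curl, 23 mm long
- chip_2: another such curl, 21 mm long
- chip_3: another such curl, 19 mm long
- scraper: loose scraper block standing on the bench, about 0.15 kg: grey body with a black rubber edge, 90 (x) by 24 (y) by 24 mm high, and on top a handle 28 (x) by 20 mm (y), from 24 to 65 mm above the underside. Origin: centre of its underside. It sweeps with a long (+y or -y) face forward; both are alike. It and the rod stand may have changed places
- rod_stand: fixed rod stand: two 60 x 60 mm plates on four posts, top at 70 mm, with a 14 mm hole in the middle of the top plate in which the test rod hangs by its collar. Origin at the centre of its underside
- test_rod: loose rod, about 0.06 kg, upright in the stand: brass, 10 mm across and 58 mm long, then a 24 mm wide collar (58 to 62 mm) resting on the stand, then a square black handle 18 x 18 mm (faces along x and y) from 62 to 106 mm. Origin at the tip (lower end), z up the rod; a thin black ring 30 mm above the tip. Lift it straight up 60 mm or more to free it
- caliper: bystander: loose vernier caliper lying on the bench, 74 x 175 mm, to be left alone
- driver_small: bystander: loose small screwdriver with a yellow and black handle, 120 mm long, lying near the robot's edge of the bench, to be left alone
Not all that is in view belongs to the job. Of the things like the scraper, leave any that is brown; of the rest the larger one is meant.

How it is judged:
By the outcome, as a careful person would: the job done as asked, in the order asked, and still so for the second after the job is handed in, while the arm keeps its last pose, push and grip.
It also fails if it takes over 69 s, if anything falls off the work surface, if the arm or the gripper's body presses on something with over 40 N, if the wrist force passes 120 N, or if a joint passes its speed limit or range.

## Working session

There is one attempt and no reset: what is moved stays moved. The work goes in short steps, each a Python script; the robot and the scene stay as the last script left them, time stands still between calls to the robot, and variables do not carry over. Pictures are saved under pics/ and viewed, about 8 in all and at most 12, crops included, and the job is handed in when it is done.

```bash
mkdir -p pics; ls
python3 - <<'E'
from station import *
import cv2,numpy as np
np.set_printoptions(precision=4,suppress=True)
for n in ["top","side","wrist"]:
    cv2.imwrite(f"pics/{n}0.png",read_camera(n)[:,:,::-1]); print(n,camera_info(n))
print(get_time(),get_tcp_pos(),get_ee_rot())
a=cv2.imread("pics/top0.png");cv2.imwrite("pics/top0b.png",cv2.resize(a,(800,600),interpolation=cv2.INTER_CUBIC))
E
```

```text
pics
top {'intrinsics': array([[417.903 ,   0.    , 284.4942],
       [  0.    , 417.903 , 217.7654],
       [  0.    ,   0.    ,   1.    ]]), 'T': array([[-0.0045,  0.9851, -0.1719,  0.2927],
       [-0.9996, -0.0094, -0.0277,  0.0443],
       [-0.0289,  0.1717,  0.9847,  1.0992],
       [ 0.    ,  0.    ,  0.    ,  1.    ]])}
side {'intrinsics': array([[408.2892,   0.    , 267.7228],
       [  0.    , 408.2892, 214.579 ],
       [  0.    ,   0.    ,   1.    ]]), 'T': array([[ 0.8633,  0.2579, -0.4338,  0.0523],
       [-0.504 ,  0.4845, -0.715 , -0.6816],
       [ 0.0258,  0.8359,  0.5483,  0.6504],
       [ 0.    ,  0.    ,  0.    ,  1.    ]])}
wrist {'intrinsics': array([[370.3031,   0.    , 279.7866],
       [  0.    , 370.3031, 215.2943],
       [  0.    ,   0.    ,   1.    ]]), 'tool_from_camera': array([[ 1.    , -0.0001,  0.0012,  0.0003],
       [ 0.0002, -0.9698, -0.2439, -0.0662],
       [ 0.0012,  0.2439, -0.9698, -0.1626],
       [ 0.    ,  0.    ,  0.    ,  1.    ]])}
0.15 [0.2788 0.5589 0.2221] [ 0.0003  0.8504  0.5261 -0.0005]
```

View pics/top0b.png

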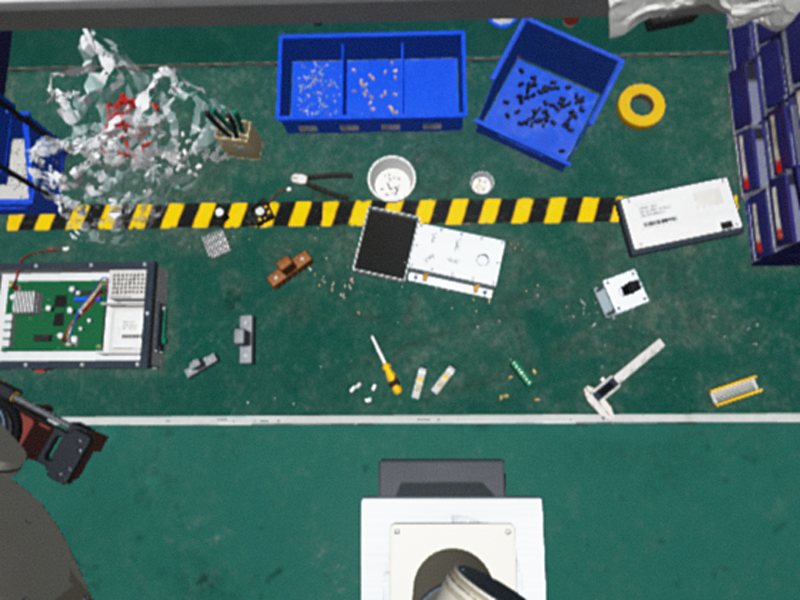

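View pics/side0.png

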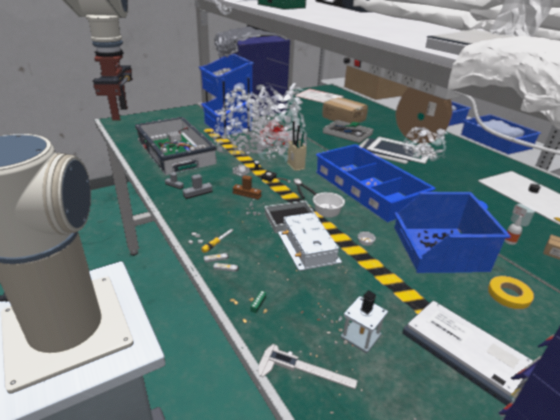

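Candidates for the scraper in the 800×600 top view:
- Brown block at (290,268): to be left.
- Small grey block at (200,365): the smaller one.
- Large grey block at (246,340): my choice.

The box lid is at (455,260), the tray at (388,243), the rod stand at (625,293), and the caliper at (620,380). I'll cast rays and check with a close crop.

```bash
cat > h.py <<'E'
import numpy as np, cv2
from station import *
from scipy.spatial.transform import Rotation as R
np.set_printoptions(precision=4,suppress=True)
def camT(name,pose=None):
    i=camera_info(name); K=i["intrinsics"]
    if name!="wrist": return K,i["T"]
    p,q=pose; T=np.eye(4); T[:3,:3]=R.from_quat(np.roll(q,-1)).as_matrix(); T[:3,3]=p
    return K,T@i["tool_from_camera"]
def ray(K,T,uv,z):
    "pixel (in 560x420) -> world point on plane z"
    d=T[:3,:3]@np.array([(uv[0]-K[0,2])/K[0,0],-(uv[1]-K[1,2])/K[1,1],-1])
    o=T[:3,3]; return o+d*(z-o[2])/d[2]
def proj(K,T,P):
    c=T[:3,:3].T@(np.asarray(P)-T[:3,3]); return np.array([K[0,0]*c[0]/-c[2]+K[0,2],K[1,1]*-c[1]/-c[2]+K[1,2]])
def down(yaw):
    "tool pointing down; tool x (jaw direction) at world angle yaw"
    c,s=np.cos(yaw),np.sin(yaw)
    return np.roll(R.from_matrix(np.array([[c,s,0],[s,-c,0],[0,0,-1]])).as_quat(),1)
def shot(name,fn):
    pose=(np.array(get_tcp_pos()),np.array(get_ee_rot())); im=read_camera(name)[:,:,::-1].copy()
    cv2.imwrite(f"pics/{fn}.png",im); np.savez(f"pics/{fn}.npz",p=pose[0],q=pose[1]); return im,pose
def load(fn):
    d=np.load(f"pics/{fn}.npz"); return cv2.imread(f"pics/{fn}.png"),(d["p"],d["q"])
E
python3 - <<'E'
from h import *
K,T=camT("top")
for n,uv,z in [("scr",(246,340),.03),("scrtop",(246,317),.024),("scrbot",(246,362),.024),("small",(200,365),.02),("brown",(290,268),.03),("lidTL",(413,223),.05),("lidTR",(505,238),.05),("port",(483,259),.05),("tray",(388,243),.024),("stand",(625,293),.07)]:
    print(n,ray(K,T,np.array(uv)*.7,z))
a=cv2.imread("pics/top0.png")
b=cv2.resize(a[140:275,115:295],None,fx=4,fy=4,interpolation=cv2.INTER_CUBIC)
cv2.imwrite("pics/crop1.png",b)
# IK checks of wrist yaw ranges
for P in [(.45,.4),(.58,-.02),(.53,-.33)]:
    for y in np.arange(-np.pi,np.pi,np.pi/4):
        q=inverse_kinematics([*P,.2],down(y)); print(P,round(y,2),None if q is None else np.array(q))
E
```

```text
scr [0.4289 0.3664 0.03  ]
scrtop [0.4723 0.37   0.024 ]
scrbot [0.3894 0.3665 0.024 ]
small [0.3849 0.4521 0.02  ]
brown [0.5625 0.2898 0.03  ]
lidTL [0.6396 0.0611 0.05  ]
lidTR [ 0.6089 -0.1057  0.05  ]
port [ 0.5701 -0.0649  0.05  ]
tray [0.6099 0.1084 0.024 ]
stand [ 0.5008 -0.3076  0.07  ]
(0.45, 0.4) -3.14 [ 0.7069  0.4161  1.7001 -0.      1.0254 -2.4347]
(0.45, 0.4) -2.36 None
(0.45, 0.4) -1.57 [ 0.7069  0.4161  1.7001 -0.      1.0254  2.2777]
(0.45, 0.4) -0.79 [ 0.7069  0.4161  1.7001 -0.      1.0254  1.4923]
(0.45, 0.4) 0.0 [ 0.7069  0.4161  1.7001 -0.      1.0254  0.7069]
(0.45, 0.4) 0.79 [ 0.7069  0.4161  1.7001 -0.      1.0254 -0.0785]
(0.45, 0.4) 1.57 [ 0.7069  0.4161  1.7001 -0.      1.0254 -0.8639]
(0.45, 0.4) 2.36 [ 0.7069  0.4161  1.7001 -0.      1.0254 -1.6493]
(0.58, -0.02) -3.14 None
(0.58, -0.02) -2.36 [-0.055   0.3854  1.7489 -0.      1.0072  2.3012]
(0.58, -0.02) -1.57 [-0.055   0.3854  1.7489 -0.      1.0072  1.5158]
(0.58, -0.02) -0.79 [-0.055   0.3854  1.7489 -0.      1.0072  0.7304]
(0.58, -0.02) 0.0 [-0.055   0.3854  1.7489 -0.      1.0072 -0.055 ]
(0.58, -0.02) 0.79 [-0.055   0.3854  1.7489 -0.      1.0072 -0.8404]
(0.58, -0.02) 1.57 [-0.055   0.3854  1.7489 -0.      1.0072 -1.6258]
(0.58, -0.02) 2.36 [-0.055   0.3854  1.7489 -0.      1.0072 -2.4112]
(0.53, -0.33) -3.14 None
(0.53, -0.33) -2.36 [-0.576   0.4476  1.649  -0.      1.045   1.7802]
(0.53, -0.33) -1.57 [-0.576   0.4476  1.649  -0.      1.045   0.9948]
(0.53, -0.33) -0.79 [-0.576   0.4476  1.649  -0.      1.045   0.2094]
(0.53, -0.33) 0.0 [-0.576   0.4476  1.649  -0.      1.045  -0.576 ]
(0.53, -0.33) 0.79 [-0.576   0.4476  1.649  -0.      1.045  -1.3614]
(0.53, -0.33) 1.57 [-0.576   0.4476  1.649  -0.      1.045  -2.1468]
(0.53, -0.33) 2.36 None
```

View pics/crop1.png

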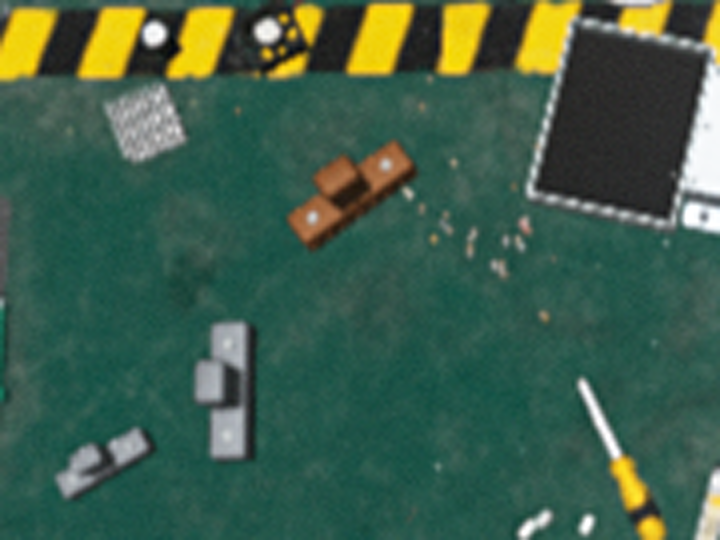

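The grey block at crop (231,390) is clearly larger than the grey one at (105,462), and the one at (350,195) is brown, so the choice stands. Next I'll take close wrist looks at the box and the scraper.

Run:
```python
from h import *
t=get_time()
move_pose([.59,0.02,.24],down(1.39)); im,pose=shot("wrist","box")
print(get_time()-t)
move_pose([.43,.367,.17],down(1.57)); im2,pose2=shot("wrist","scr")
print(get_time()-t, pose2[0])
cv2.imwrite("pics/both.png",np.hstack([cv2.resize(im,(0,0),fx=1,fy=1)[:, :],]))
```

```text
2.275
3.7667 [0.4307 0.3665 0.1702]
```

View pics/box.png

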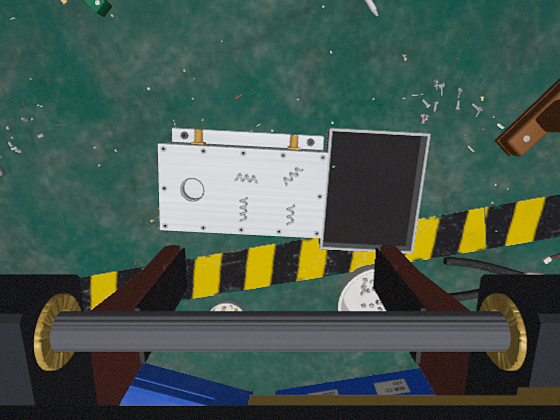

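View pics/scr.png

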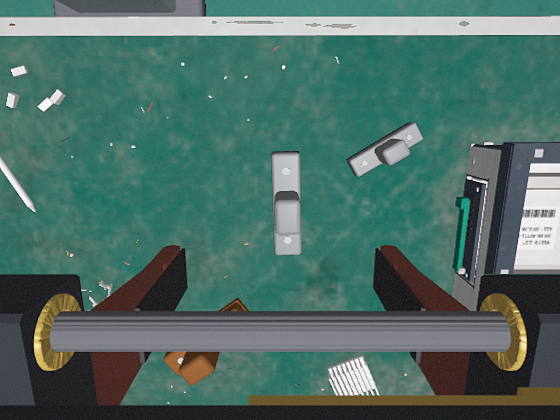

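Box view: lid corners at about (159,143), (329,152), (325,238) and (160,231). The port is at (192,189), four curls lie between x = 237 and 302, and the tray is on the right. In the scraper view the body's screws are at (286,172) and (288,240), and the handle is between them. Now the subpixel measurements.

Run:
```python
from h import *
im,pose=load("box"); K,T=camT("wrist",pose)
g=cv2.cvtColor(im,cv2.COLOR_BGR2GRAY)
hsv=cv2.cvtColor(im,cv2.COLOR_BGR2HSV)
def blobs(g,roi,thr,amin,amax):
    x0,y0,x1,y1=roi; m=(g[y0:y1,x0:x1]<thr).astype(np.uint8)
    n,_,st,c=cv2.connectedComponentsWithStats(m); return [(c[i]+[x0,y0],st[i,4]) for i in range(1,n) if amin<=st[i,4]<=amax]
print("median lid",np.median(g[160:220,200:230]))
S=[]
for c,a in blobs(g,(160,145,327,237),140,3,400):
    print(c,a,ray(K,T,c,.05)[:2])
# port: fill the ring
m=(g[170:210,172:212]<185).astype(np.uint8)
cs,_=cv2.findContours(m,cv2.RETR_EXTERNAL,cv2.CHAIN_APPROX_NONE)
for c in cs:
    if cv2.contourArea(c)>100:
        e=cv2.fitEllipse(c); print("port",e, ray(K,T,np.array(e[0])+[172,170],.05)[:2])
im,pose=load("scr"); K,T=camT("wrist",pose); h=cv2.cvtColor(im,cv2.COLOR_BGR2HSV)
m=((h[:,:,1]<60)&(h[:,:,2]>50)).astype(np.uint8)[145:260,265:310]
cs,_=cv2.findContours(m,cv2.RETR_EXTERNAL,cv2.CHAIN_APPROX_NONE); c=max(cs,key=cv2.contourArea)+np.array([265,145])
W=np.array([ray(K,T,p[0],.024)[:2] for p in c]); r=cv2.minAreaRect((W*1000).astype(np.float32)); print("scr",r)
for uv in [(286,172),(288,240)]: print(ray(K,T,uv,.024)[:2])
```

```text
median lid 218.0
[271.0962 147.5704] 291 [0.546  0.0203]
[309.5 145. ] 4 [0.5501 0.0561]
[162.875 148.125] 8 [ 0.5283 -0.0798]
[203.     150.7143] 7 [ 0.5374 -0.0433]
[243.     152.7143] 7 [ 0.546  -0.0066]
[282.7143 155.    ] 7 [0.5548 0.0298]
[322.2857 157.    ] 7 [0.5633 0.0662]
[295.5 168.5] 4 [0.5695 0.0395]
[296.6 173.8] 5 [0.5746 0.0397]
[253. 176.] 3 [ 0.5693 -0.0017]
[191. 178.] 7 [ 0.5605 -0.0605]
[284.5 178. ] 4 [0.5765 0.0276]
[188.403  193.6866] 67 [ 0.5749 -0.0666]
[200.7143 183.    ] 7 [ 0.5669 -0.0524]
[242.5 179.5] 4 [ 0.5708 -0.0122]
[249.6667 180.3333] 3 [ 0.5728 -0.0056]
[163.7143 188.    ] 7 [ 0.5652 -0.0887]
[202.6 193.6] 5 [ 0.5773 -0.053 ]
[319.1667 196.1667] 6 [0.6    0.0575]
[325.1573 221.5281] 89 [0.6262 0.0594]
[246.25 203.  ] 4 [ 0.594  -0.0133]
[245.5 210. ] 4 [ 0.6007 -0.0155]
[292.5 212. ] 4 [0.6109 0.0294]
[245. 217.] 4 [ 0.6075 -0.0174]
[292.25 219.  ] 4 [0.6178 0.028 ]
[164.2 225.4] 5 [ 0.6016 -0.0977]
[202.5 227.5] 4 [ 0.6105 -0.0609]
[240.5 229.5] 4 [ 0.6193 -0.0243]
[278.2 231.4] 5 [0.6279 0.0121]
[316.2857 233.    ] 7 [0.6363 0.049 ]
port ((19.842599868774414, 19.37295913696289), (22.397319793701172, 24.433006286621094), 133.46849060058594) [ 0.5714 -0.0623]
scr ((432.7619323730469, 372.1378173828125), (90.0226058959961, 23.855743408203125), 1.5067071914672852)
[0.405  0.3717]
[0.4645 0.3736]
```

Box centre is (0.5825, −0.0156) with yaw −0.236. The port predicted from that agrees with the measured one, (0.5713, −0.0623). The scraper is at (0.4328, 0.3721) with yaw 0.03. Now I'll grasp and sweep.

```bash
cat >> h.py <<'E'
C=np.array([.5825,-.0156]); YAW=-.236; PORT=np.array([.5713,-.0623])
def box(x,y): c,s=np.cos(YAW),np.sin(YAW); return C+[c*x-s*y,s*x+c*y]
SC=np.array([.4328,.3721]); SY=.028
E
python3 - <<'E'
from h import *
t=get_time(); q=down(np.pi/2+SY)
move_pose([*SC,.10],q); movel([*SC,.030],v=.1); command_gripper(0.0)
print("grip",get_grip_width()*88,get_tcp_pos())
movel([*SC,.16],v=.15); print("F",get_ft_force(), "w",get_grip_width()*88)
qb=down(np.pi/2+YAW)
move_pose([*box(0,-.028),.13],qb); movel([*box(0,-.028),.087],v=.1); wait(.1)
print("touch",movel([*box(0,-.028),.076],v=.02,until_force=4),get_tcp_pos(),get_ft_force())
z=get_tcp_pos()[2]+.001
movel([*box(0,-.028),z],v=.02); print(z,get_ft_force())
print(movel([*box(0,.078),z],v=.07,until_force=25),get_tcp_pos(),get_ft_force())
wait(.2); shot("top","top1"); shot("side","side1"); shot("wrist","w1")
print(get_time()-t,get_time(),get_grip_width()*88)
a=cv2.imread("pics/top1.png")[135:235,220:380]; b=cv2.imread("pics/side1.png")[170:290,230:390]
cv2.imwrite("pics/sw.png",np.vstack([cv2.resize(a,(480,300),interpolation=3),cv2.resize(b,(480,300),interpolation=3)]))
E
```

```text
grip 20.1252654698542 [0.4328 0.3721 0.03  ]
F [ 0.4447 -0.7623 -1.1946] w 19.844949834179925
touch True [ 0.5762 -0.0429  0.0798] [ 0.9259 -0.4965  3.5257]
0.08079386917579026 [ 0.5648 -0.4594 -1.9576]
False [0.6007 0.0599 0.0808] [ 0.3589 -0.3855 -1.4983]
8.291599999999999 12.2083 19.880988587009853
```

View pics/sw.png

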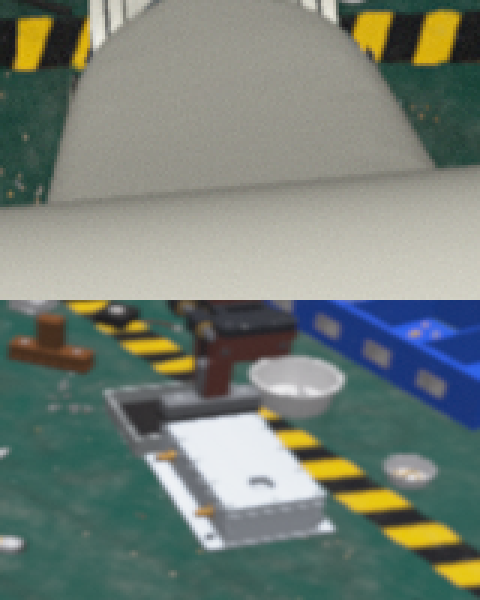

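The side view shows a clean lid, with the scraper over the tray edge. I'll lift and check the tray with the wrist camera.

Run:
```python
from h import *
p=box(.0,.078); movel([*p,.20],v=.15)
move_pose([*(box(.03,.06)),.25],down(np.pi/2+YAW)); im,_=shot("wrist","w2")
print(get_time())
cv2.imwrite("pics/w2c.png",cv2.resize(im[60:330,90:430],None,fx=2,fy=2,interpolation=3))
```

```text
13.55
```

View pics/w2c.png

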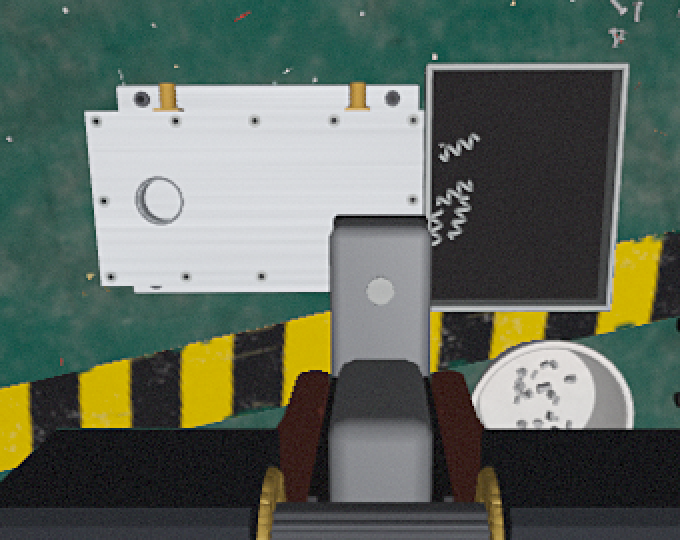

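All four curls are in the tray, at crop (460,148), (458,190), (437,222) and (457,220), and the lid is clean. I'll return the scraper to its spot, then look at the rod.

Run:
```python
from h import *
move_pose([*SC,.12],down(np.pi/2+SY)); movel([*SC,.040],v=.12); wait(.1)
print("down",movel([*SC,.027],v=.02,until_force=3),get_tcp_pos(),get_ft_force())
command_gripper(.6); movel([*SC,.15],v=.15); wait(.05); shot("wrist","scr2"); print(get_time(),get_grip_width())
command_gripper(1.0)
move_pose([.50,-.305,.28],down(1.2)); im,_=shot("wrist","rod"); print(get_time())
a=cv2.resize(load("scr2")[0],(400,300)); b=cv2.resize(im[90:390,80:480],(800,600),interpolation=3); b[:150,:200]=cv2.resize(a,(200,150)); cv2.imwrite("pics/rodc.png",b)
```

```text
down True [0.4327 0.3721 0.0297] [ 0.299  -0.1273  3.3401]
18.25 0.5992984994540582
21.475
```

View pics/rodc.png

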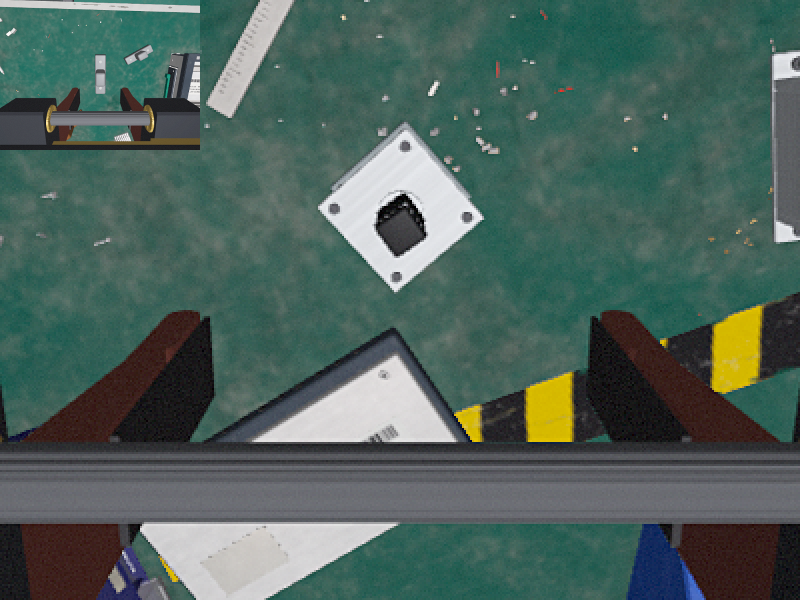

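The scraper stands again (inset). The stand's screws are at crop (405,146), (334,209), (467,217) and (396,277), with the black handle's top face near (401,231).

Run:
```python
from h import *
im,pose=load("rod"); K,T=camT("wrist",pose)
f=lambda u,z: ray(K,T,np.array(u)/2+[80,90],z)[:2]
S=np.array([f(u,.07) for u in [(405,146),(334,209),(467,217),(396,277)]])
print("stand",S,S.mean(0)); d=S[1]-S[0];e=S[2]-S[0]; print(np.linalg.norm(d),np.linalg.norm(e),np.arctan2(d[1],d[0]),np.arctan2(e[1],e[0]))
g=cv2.cvtColor(im,cv2.COLOR_BGR2GRAY)
sub=g[180:225,262:300]
# handle: dark region; lower part is top face
m=((sub>35)&(sub<85)).astype(np.uint8); m=cv2.morphologyEx(m,cv2.MORPH_OPEN,np.ones((3,3)))
cs,_=cv2.findContours(m,cv2.RETR_EXTERNAL,cv2.CHAIN_APPROX_NONE); c=max(cs,key=cv2.contourArea)
W=np.array([ray(K,T,p[0]+[262,180],.118)[:2] for p in c]); r=cv2.minAreaRect((W*1000).astype(np.float32)); print("handle",r,cv2.contourArea(c))
print(f((398,257),.118),f((427,235),.118),f((377,231),.118))
cv2.imwrite("pics/h.png",cv2.resize(np.hstack([sub,m*255]),None,fx=8,fy=8,interpolation=0))
```

```text
stand [[ 0.4764 -0.2922]
 [ 0.4932 -0.3376]
 [ 0.5217 -0.2756]
 [ 0.5384 -0.3211]] [ 0.5074 -0.3066]
0.04839397995673023 0.04822949607485181 -1.2161456081494142 0.3511739984844376
handle ((506.4952087402344, -306.4428405761719), (16.16645622253418, 15.931830406188965), 14.268208503723145) 263.5
[ 0.5171 -0.3116] [ 0.5123 -0.2957] [ 0.5025 -0.316 ]
```

View pics/h.png

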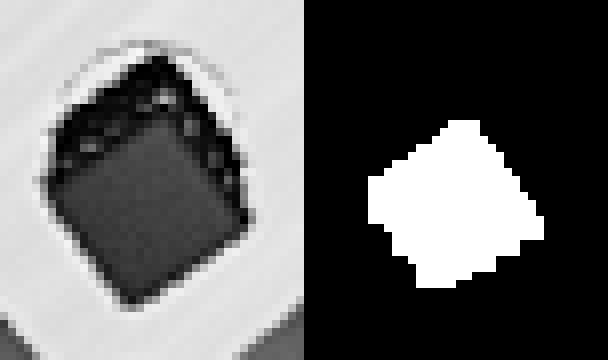

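Handle centre is (0.507, −0.3066), turned about 0.27 rad. I'll grasp it, lift, and hover 10 mm above the port.

Run:
```python
from h import *
P=[.507,-.3066]; q=down(.27)
command_gripper(.6); move_pose([*P,.15],q); movel([*P,.078],v=.1)
F0=np.array(get_ft_force()); command_gripper(0.0)
print("w",get_grip_width()*88,np.array(get_ft_force())-F0)
movel([*P,.175],v=.12); print("w",get_grip_width()*88,get_ft_force())
move_pose([*PORT,.175],q); movel([*PORT,.126],v=.1); wait(.3)
im,p=shot("wrist","port1"); s,_=shot("side","port1s"); t,_=shot("top","port1t"); print(get_time(),p[0])
K,T=camT("wrist",p); print(proj(K,T,[*PORT,.05]))
u,v=proj(K,T,[*PORT,.05]).astype(int)
Ks,Ts=camT("side"); us,vs=proj(Ks,Ts,[*PORT,.07]).astype(int); print(us,vs,proj(Ks,Ts,[*PORT,.05]))
a=cv2.resize(im[v-50:v+50,u-65:u+65],(780,600),interpolation=3)[:, :400+80]; b=cv2.resize(s[vs-60:vs+30,us-24:us+24],(320,600),interpolation=3)
cv2.imwrite("pics/port1c.png",np.hstack([a,b]))
```

```text
w 17.844659425804593 [-0.4634 -0.2718  1.7351]
w 17.32641406637898 [ 0.1259  0.151  -0.2689]
27.625 [ 0.5717 -0.0623  0.1266]
[279.1892 223.8492]
317 235 [317.0456 242.3933]
```

View pics/port1c.png

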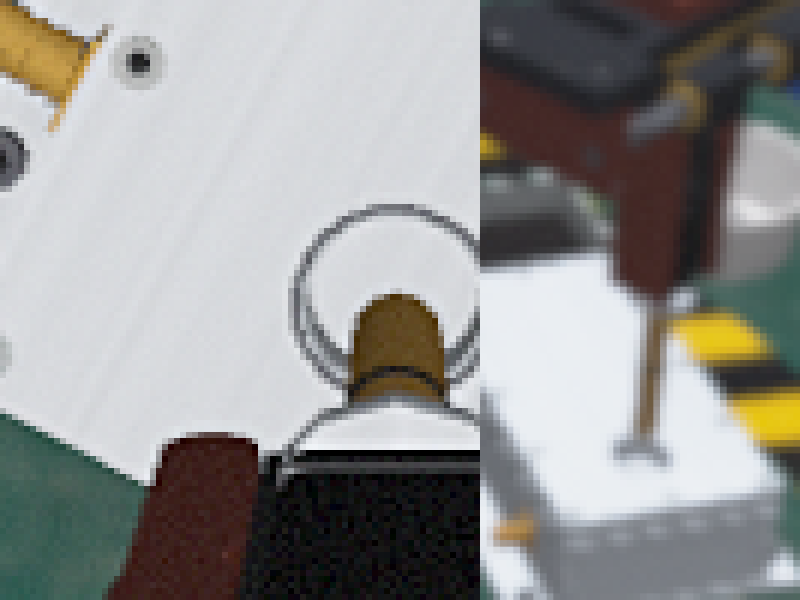

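Wrist crop: the rod tip's near edge is at (397,293), its black ring near row 372, and the scribed ring's top is at (395,205) with its left edge at 290. The side crop shows the rod upright above the port. Next I'll compute the offset of tip and rod from the port.

Run:
```python
from h import *
im,p=load("port1"); K,T=camT("wrist",p)
o=np.array([279-65,223-50])
ty=R.from_quat(np.roll(p[1],-1)).as_matrix()[:2,1]; tx=R.from_quat(np.roll(p[1],-1)).as_matrix()[:2,0]
g=cv2.cvtColor(im,cv2.COLOR_BGR2GRAY).astype(float); hsv=cv2.cvtColor(im,cv2.COLOR_BGR2HSV)
# rod lateral edges per row by brass saturation
for v in range(222,240,3):
    x=np.where(hsv[v,262:300,1]>90)[0]+262; 
    if len(x): print(v,x.min(),x.max(),(x.min()+x.max())/2)
tip=ray(K,T,np.array([397.5,293])/6+o-[.0,.0],p[0][2]-.066)[:2]+.005*ty
ring=ray(K,T,np.array([397.5,372])/6+o,p[0][2]-.036)[:2]+.005*ty
# scribed ring: outermost dark pixel along radial directions in upper part
c=np.array([280.,223.]); pts=[]
for a in np.deg2rad(np.arange(-200,21,4)):
    rr=np.arange(12,24,.25); xy=c+rr[:,None]*[np.cos(a),np.sin(a)]
    pr=cv2.remap(g.astype(np.float32),xy[:,0].astype(np.float32),xy[:,1].astype(np.float32),1).ravel()
    k=np.where(pr<170)[0]
    if len(k): pts.append(xy[k[-1]])
pts=np.array(pts,np.float32)
W=np.array([ray(K,T,q,.05)[:2] for q in pts])
A=np.c_[2*W,np.ones(len(W))]; s=np.linalg.lstsq(A,(W**2).sum(1),rcond=None)[0]; r=np.sqrt(s[2]+s[:2]@s[:2])
print("portfit",s[:2],r,len(W), "resid",np.abs(np.linalg.norm(W-s[:2],axis=1)-r).max())
print("tcp",p[0],"tip",tip,"ring",ring)
for n,v in [("tip-port",tip-s[:2]),("ring-port",ring-s[:2]),("tcp-port",p[0][:2]-s[:2])]: print(n,v,"tool xy",v@tx,v@ty)
print(get_tcp_pos())
```

```text
222 279 282 280.5
225 274 285 279.5
228 273 286 279.5
231 273 287 280.0
234 273 287 280.0
237 272 287 279.5
portfit [ 0.5713 -0.062 ] 0.011572445129820993 56 resid 0.0003360284314883593
tcp [ 0.5717 -0.0623  0.1266] tip [ 0.5722 -0.0628] ring [ 0.572  -0.0624]
tip-port [ 0.0008 -0.0009] tool xy 0.0005866016646031575 0.0010617485170786591
ring-port [ 0.0007 -0.0004] tool xy 0.0005184559998802108 0.0005682839649640025
tcp-port [ 0.0003 -0.0004] tool xy 0.00023682886141923162 0.0004349201215045513
[ 0.5714 -0.0623  0.1263]
```

Offset is under 1.2 mm. I'll correct it, lower slowly with a force guard, and check.

Run:
```python
from h import *
X=PORT+[-.0006,.0006]
movel([*X,.126],v=.02); wait(.3)
print(movel([*X,.086],v=.03,until_force=4)); wait(.8)
im,p=shot("wrist","fin"); s,_=shot("side","fins"); print(get_time(),p[0],get_ft_force(),np.abs(get_qvel()).max(),get_grip_width()*88)
K,T=camT("wrist",p); u,v=proj(K,T,[*PORT,.05]).astype(int)
Ks,Ts=camT("side"); us,vs=proj(Ks,Ts,[*PORT,.05]).astype(int); print(u,v,us,vs)
a=cv2.resize(im[v-35:v+25,u-30:u+30],(400,400),interpolation=3); b=cv2.resize(s[vs-22:vs+18,us-20:us+20],(400,400),interpolation=3)
cv2.imwrite("pics/finc.png",np.hstack([a,b]))
```

```text
False
30.5583 [ 0.5707 -0.0617  0.086 ] [ 0.3019  1.4889 -1.0534] 0.001338858535803475 17.833905467466217
280 244 317 242
```

View pics/finc.png

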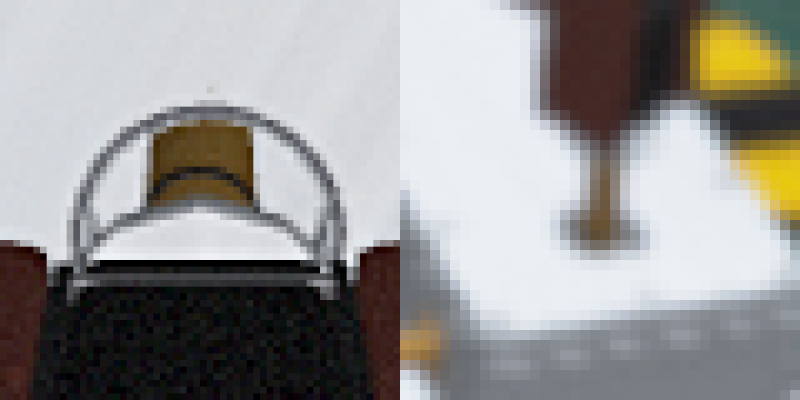

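Wrist crop: the rod is centred to within about 1 px (203 against 210), and its black ring at row 170 lies inside the scribed ring. The side view shows it clear in the hole. One force sample looked high in y (1.5 N), so I'll average before handing in and check where the ring's height falls.

Run:
```python
from h import *
F=[]
for _ in range(15): F.append(get_ft_force()); wait(.04)
print(np.mean(F,0),np.std(F,0))
im,p=load("fin"); K,T=camT("wrist",p); ty=R.from_quat(np.roll(p[1],-1)).as_matrix()[:2,1]
rod=p[0][:2]+[.0004,-.0003]
print("rod",rod,"expected ring px",proj(K,T,[*(rod-.005*ty),.05]),"+1mm",proj(K,T,[*(rod-.005*ty),.051]),"seen",[280-30+203/6.667,244-35+170/6.667])
```

```text
[ 0.0286  0.0787 -0.8082] [0.5109 0.4939 0.5304]
rod [ 0.5711 -0.062 ] expected ring px [280.3548 235.4682] +1mm [280.3577 236.0007] seen [280.4484775761212, 234.4987250637468]
```

Run:
```python
from h import *
im,p=load("fin"); K,T=camT("wrist",p); g=cv2.cvtColor(im,cv2.COLOR_BGR2GRAY)
print(p[0],get_tcp_pos()); print(g[220:246,280])
ty=R.from_quat(np.roll(p[1],-1)).as_matrix()[:2,1]
for r in (.010,.0116): print(r,proj(K,T,[*(PORT+[0,.0002]-r*ty),.05]))
```

```text
[ 0.5707 -0.0617  0.086 ] [ 0.5707 -0.0617  0.086 ]
[214 217 218 219 175  96 110  78  72  76  77  77  77  72  29  67  79  78
  89 118 187 231 223 222 220 222]
0.01 [280.6705 227.1453]
0.0116 [280.6716 224.3794]
```

Centred within about 1 mm, hanging free and still. Handing in.

Run:
```python
from h import *
print(get_time(),np.abs(get_qvel()).max()); job_done()
```

```text
31.1833 0.001407087546963785
the job is handed in; nothing more can be done
```

The job is handed in at 31.2 s. I swept all four curls off the lid with the large grey scraper and stood the scraper back at its original spot. The rod now hangs upright in the port, still gripped.

- **Curls and lid:** the wrist picture after the sweep showed four curls in the tray and a clean lid.
- **Scraper:** a picture taken after release showed it standing on the bench. The caliper and screwdriver were not approached.
- **Rod, free of the box:** the force guard did not trip on the way down. At the end the mean sideways force was about 0.1 N and the joints were still. One earlier sample read 1.5 N in y, but the average showed it was noise.
- **Rod, centring:** it is centred to about 1 mm (5 mm clearance all round).
- **Ring height:** this rests on the geometry of the grasp and on the lid height found by touch, which came out at 50 mm. The ring appeared about 1.4 pixels from where I predicted. That fits a sideways offset of about 0.8 mm or the ring sitting up to about 2.5 mm low, and the views could not separate the two. I judged it mostly sideways and left it. The side view was too coarse to settle it.

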